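# Close the belt box of the small polisher

## Task

Put the yellow cover back on the open grey belt box: tilt the cover so that one short end slides in under the box's red lip, then turn it down until it lies flat and fully home in the pocket of the box, and let go. Leave the longer blue cover, which belongs to another machine, where it lies.

Things in the scene. Friction and masses are not known exactly. Their poses are not given: they have to be found in the camera images.
- belt_box: Grey open box bolted to the bench, pulleys inside, 150 (x) x 106 (y) mm, lying motor (38 mm long, 37 high) behind its +x end. Origin: middle of the underside; z up, -x end nearest the robot. Pocket: x -67 to 67, y -45 to 45 mm; the cover rests on its ledge at z = 22 mm. +x end wall 8 mm thick, top at z = 40; side walls 8 mm thick, tops at z = 30 mm.
- lip_edge (a point): Middle of the lower free edge of the red lip at the box's -x end; in the box frame at (-41, 0, 42) mm; axes as the box's. The lip runs across the whole width, is 5 mm thick and overhangs the pocket by 26 mm, leaving a 108 mm long opening; below it is a 20 mm high gap over the ledge, which here reaches from x = -67 to -37 mm.
- yellow_cover: Yellow plate 120 (x) x 70 (y) x 5 mm, about 0.2 kg, flat on the bench. Origin: centre of its underside, z up. Black upright grip block 30 (x) x 14 (y) mm, centre at x = +20 mm, up to z = 43 mm. Its -x end, farther from the grip, goes under the lip; with that end on the ledge a tilt of about 15 degrees clears the lip and the far wall.
- blue_cover: Blue plate of the same make, 146 x 70 x 5 mm, with the same black grip, flat on the bench; too long for the box, to be left alone. Origin: centre of its underside.
There are look-alikes about, which are no part of the job. Of the things shaped like the yellow_cover, the yellow one is meant.

How it is judged:
At the end, for the whole second after the job is handed in: The yellow cover lies at rest in the box's pocket, grip up, one end under the lip: flat within 3 degrees, underside on the ledge within 3 mm, centre within 10 mm along and 13 mm across of the pocket's middle, in line within 15 degrees (anywhere it fits between the walls) (x of yellow_cover in the frame of belt_box between -0.01 and 0.01 m and y of yellow_cover in the frame of belt_box between -0.013 and 0.013 m and z of yellow_cover in the frame of belt_box between 0.019 and 0.025 m and angle between yellow_cover's own z axis and vertical below 0.05 rad and angle between the x axis of yellow_cover and the x axis of belt_box, either way round below 0.26 rad and linear speed of yellow_cover below 0.01 m/s); the robot touches nothing.
It fails at once if the blue cover is moved by more than 30 mm (distance of blue_cover from where it was at the start of the episode above 0.03 m).
It also fails if it takes over 38 s, if anything falls off the work surface, if the arm or the gripper's body presses on something with over 40 N, if the wrist force passes 120 N, or if a joint passes its speed limit or range.

## Robot

A 6-joint arm with a two-finger parallel gripper is mounted at the origin on a cart in front of the work surface, level with it; the furniture and walls round the work are solid. World frame = base frame: x ahead of the robot, y to its left, z up, the work surface at z = 0. Lengths are in m, angles in rad, forces in N, time in s.
With the tool pointing down it reaches from about 0.425 to 0.95 m from the base axis. Payload 3.5 kg.
Tool frame: the origin (TCP) lies on the centre line of the jaws, within the pads' length; the fingertips stand tip_extent ahead of it and the grasp point (between the pads) lies 2 mm behind it (tip_extent is the distance from the TCP to the fingertips, in m); z points along the fingers, y is the direction in which the jaws open and shut (so a half turn about z gives the same grasp; the last joint's range is limited). The gripper opens to 85 mm and grips with 20 to 120 N. Pads are 22 mm wide; open, the fingers measure 114 mm over their backs; the gripper's body (76 mm by 85 mm) begins 54 mm behind the grasp point. The pads swing forward as they close: fully open they stand 13 mm farther back than shut.
Start: joints at [-1.26, 0.286, 1.577, -0, 1.279, -0.15], TCP at [0.3, -0.605, 0.248] pointing down, gripper open.
Joint ranges: [-2.77, 2.77], [-0.9, 2.22], [0.21, 2.48], [-1.53, 4.67], [0.24, 2.81], [-2.84, 2.84]. Speed limits (rad/s): [2.79, 2.79, 3.14, 3.14, 3.14, 3.14].

## Interface

Orientations are given as a unit quaternion [x, y, z, w].
In Python, from plant import * gives the robot as it stands.
- The arm moves only by the shell command python3 -m crank 'ROWS' [FORCE]. ROWS is JSON, a list of rows, each a list of 7 numbers: the gripper's target within -1 to 1 (shut at 1, half-way at 0, fully open at -1), then the shift along the tool's x, y, z in cm, then the turn, a rotation vector about the tool's x, y, z in degrees. In form: [[fingers, tx, ty, tz, wx, wy, wz], ...]. A call has 1 to 5 rows; each row shifts and turns the commanded pose from where the row before left it, along the tool's axes as they then stand; what a row does not reach is not made up. A row lasts 1/10 s, in which the tool goes at most 50 mm and 8.59 degrees, less where a joint would pass 70% of its speed; a pose out of reach is approached as far as the arm can. A call is refused whole if a number of a shift passes 5 or a number of a turn 8.59, either way. A call with a gripper value outside its range is refused whole. The fingers move at their own pace and stop on an object; FORCE is the grip in N (left out, the last holds). Time passes only in rows, so rows that do not move let the fingers close. It gives the time, the measured TCP pose, the force and the opening at its end, in the units of the state.
- get_state(): the state, without advancing time (a new reading comes with each control period).
- read_camera(name): name is "scene" or "top" or "wrist"; returns a dict with "color" (400x640x3 uint8, red, green, blue), "vfov" (degrees; the focal length in pixels is half the picture's height over the tangent of half this angle, whatever the lens; pixels are square), "cx", "cy" (the principal point, pixels), "cam_to_world" (4x4, takes a point from camera to world coordinates). Camera axes: x right, y up, looking along -z (the intrinsics and any distortion apply to the point x, -y, -z); pixel columns grow to the right and rows downward; lengths in m; the calibration is good to about 2 mm. The wrist camera is an equidistant fisheye: a pixel r from the principal point sees the ray r / f radians off the axis. A picture is of the moment at which its call begins. There is no depth.
- sign_off(): hands the job in, once; it reports no verdict.
Trained networks look in the newest picture that a camera, given by its name, has taken for a name from the list of things; names that differ only in an ending like _2 or _b are one class to them, and where a whole thing is asked for, a point or a joint stands for the part that bears it (a point fixed in the world has none). Each returns a list of dicts, best first, with "p" (0 to 1); they miss things now and then, are a little off and sometimes report something else, mostly with a low value. They report only what shows in the picture. A call takes as long as a camera call. They do not tell look-alikes from the thing itself.
- trace(thing, camera): "pixels" (400x640 bool, what is visible of it) and "location" ([column, row] in pixels, amid what is visible of it).
- place_of(thing, camera): "location" ([column, row] in pixels: a listed point, or the origin of a listed thing).
The state is a dict: "time": time; "qpos": joint angles; "dq": joint speeds; "joint_efforts": joint torques, N m; "eef_pos": TCP position; "tcp_rot": TCP orientation; "contact_force": force on the tool from outside, world axes, zero at the start; "wrist_torque": the same for the moment, N m; "opening": opening from 0.0 (shut) to 1.0 (fully open).
Only numpy, scipy, OpenCV 4.12 (cv2) and the standard library are available. Lean on these libraries where they do the work, as an engineer would, in place of code of your own. Each camera call takes 0.05 s, during which the arm holds its last target.

## Working session

There is one attempt and no reset: what is moved stays moved. The work goes in short steps, Python scripts to look and compute and a shell command to move; the robot and the scene stay as the last step left them, time stands still between calls to the robot, and variables do not carry over. Pictures are saved under pics/ and viewed, and the job is handed in when it is done.

```bash
ls; mkdir -p pics; python3 - <<'E'
from plant import *
import cv2
s=get_state();print({k:s[k] for k in('time','eef_pos','tcp_rot','opening','contact_force')})
for n in('scene','top'):
    c=read_camera(n);cv2.imwrite(f'pics/{n}0.png',c['color'][:,:,::-1]);print(n,c['vfov'],c['cx'],c['cy'],c['cam_to_world'])
    for t in('yellow_cover','blue_cover','belt_box','lip_edge'):
        print(t,[(round(d['p'],2),d['location']) for d in place_of(t,n)])
        print(' tr',[(round(d['p'],2),d['location'],d['pixels'].sum()) for d in trace(t,n)])
E
python3 -c "import plant;print([x for x in dir(plant) if x[0]!='_'])"
```

```text
pics
{'time': 0.0, 'eef_pos': array([ 0.29999706, -0.60397078,  0.24693358]), 'tcp_rot': array([ 9.73570416e-01,  2.28383999e-01, -9.59488603e-05, -1.17700978e-03]), 'opening': 1.0005381543059029, 'contact_force': array([-0.44068517, -0.71019817, -0.20586242])}
scene 44.78403747575231 325.5041429504906 198.5684067252773 [[ 0.67717251  0.34855596 -0.64803251 -0.16895773]
 [-0.73560093  0.34237369 -0.58452675 -0.6836013 ]
 [ 0.018129    0.87251877  0.48824414  0.52505518]
 [ 0.          0.          0.          1.        ]]
yellow_cover [(0.87, [359.5, 215.5]), (0.62, [276.4, 219.9])]
 tr [(0.94, [277.2, 215.9], np.int64(513)), (0.59, [360.7, 213.9], np.int64(1136))]
blue_cover [(0.92, [408.4, 259.1]), (0.42, [276.2, 165.4])]
 tr [(0.82, [406.0, 258.1], np.int64(1946))]
belt_box [(0.72, [290.4, 176.0])]
 tr [(0.8, [288.3, 166.7], np.int64(2325))]
lip_edge [(0.72, [278.4, 164.4])]
 tr [(0.57, [290.3, 169.0], np.int64(2447))]
top 57.09830688657822 315.739038121639 200.89066333488242 [[-0.02526976  0.98668251 -0.16068314  0.34378425]
 [-0.99967616 -0.0244581   0.00702747 -0.10080462]
 [ 0.00300388  0.16080869  0.98698102  0.89154294]
 [ 0.          0.          0.          1.        ]]
yellow_cover [(0.98, [331.6, 187.9]), (0.9, [284.1, 240.3])]
 tr [(0.82, [284.6, 237.3], np.int64(686)), (0.55, [331.6, 185.8], np.int64(1306))]
blue_cover [(0.67, [398.0, 207.5])]
 tr [(0.86, [395.9, 207.9], np.int64(1647))]
belt_box [(0.71, [237.0, 178.7]), (0.61, [330.4, 188.3])]
 tr [(0.73, [235.7, 174.7], np.int64(3307))]
lip_edge [(0.94, [233.7, 192.8])]
 tr [(0.98, [235.9, 176.6], np.int64(3212))]
['Unreachable', 'get_state', 'place_of', 'read_camera', 'sign_off', 'tip_extent', 'trace']
```

View pics/scene0.png

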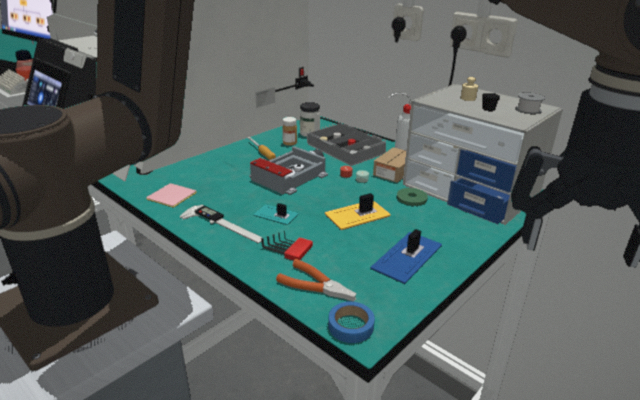

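```bash
python3 - <<'E'
import cv2
i=cv2.imread('pics/top0.png')[110:290,170:450]
cv2.imwrite('pics/top0z.png',cv2.resize(i,(784,504),interpolation=cv2.INTER_CUBIC))
E
```

```text
(no output)
```

View pics/top0z.png

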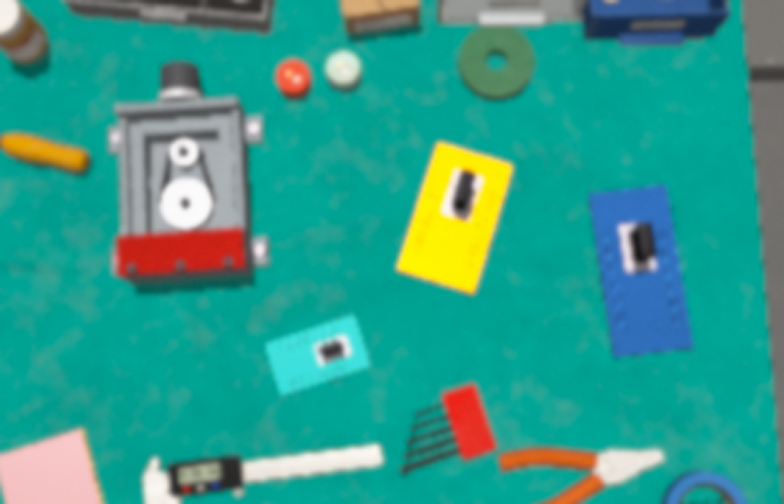

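```bash
cat > h.py <<'E'
import numpy as np, cv2
from scipy.spatial.transform import Rotation as R
def f_of(c): return c['color'].shape[0]/2/np.tan(np.radians(c['vfov'])/2)
def ray(c,uv):
    uv=np.atleast_2d(np.asarray(uv,float));f=f_of(c)
    d=np.c_[(uv[:,0]-c['cx'])/f,-(uv[:,1]-c['cy'])/f,-np.ones(len(uv))]
    M=np.asarray(c['cam_to_world']);return M[:3,3],d@M[:3,:3].T
def onplane(c,uv,z):
    o,d=ray(c,uv);return o+d*((z-o[2])/d[:,2])[:,None]
def proj(c,P,fish=False):
    M=np.asarray(c['cam_to_world']);q=(np.atleast_2d(P)-M[:3,3])@M[:3,:3];q=q*[1,-1,-1];f=f_of(c)
    if fish:
        r=np.hypot(q[:,0],q[:,1]);th=np.arctan2(r,q[:,2]);k=f*th/np.maximum(r,1e-9)
    else: k=f/q[:,2]
    return np.c_[c['cx']+q[:,0]*k,c['cy']+q[:,1]*k]
def cover_fit(c,lo=(20,120,120),hi=(35,255,255)):
    hsv=cv2.cvtColor(c['color'],cv2.COLOR_RGB2HSV);m=cv2.inRange(hsv,lo,hi)
    m=cv2.morphologyEx(m,cv2.MORPH_CLOSE,np.ones((9,9)))
    n,l,st,ce=cv2.connectedComponentsWithStats(m);k=1+np.argmax(st[1:,4])
    cs,_=cv2.findContours((l==k).astype(np.uint8),cv2.RETR_EXTERNAL,cv2.CHAIN_APPROX_NONE)
    cn=max(cs,key=len).reshape(-1,2)
    w=onplane(c,cn,.005)[:,:2]
    return cv2.minAreaRect((w*1000).astype(np.float32)),st[k]
BOX=np.array([[-75,-53,47],[-75,53,47],[75,53,40],[75,-53,40],[-41,-53,47],[-41,53,47],[67,45,30],[67,-45,30]])/1000
E
python3 - <<'E'
from plant import *;from h import *
for n in('top','scene'):
    c=read_camera(n)
    print(n,cover_fit(c))
    for t,z in(('yellow_cover',0),('blue_cover',0),('belt_box',0),('lip_edge',.042)):
        print(t,[(round(d['p'],2),onplane(c,d['location'],z).round(4)[0]) for d in place_of(t,n)])
    # red lip
    hsv=cv2.cvtColor(c['color'],cv2.COLOR_RGB2HSV);m=cv2.inRange(hsv,(0,150,90),(5,255,255))|cv2.inRange(hsv,(174,150,90),(180,255,255))
    nn,l,st,ce=cv2.connectedComponentsWithStats(m)
    for k in range(1,nn):
        if st[k,4]>80:
            cs,_=cv2.findContours((l==k).astype(np.uint8),0,1);w=onplane(c,cs[0].reshape(-1,2),.047)[:,:2]*1000
            print('red',st[k],cv2.minAreaRect(w.astype(np.float32)))
E
```

```text
top (((521.5712280273438, -148.37460327148438), (71.32781219482422, 121.49244689941406), 70.95923614501953), array([ 312,  161,   41,   54, 1251], dtype=int32))
yellow_cover [(0.76, array([ 0.4035, -0.0326,  0.    ])), (0.66, array([ 0.5288, -0.1467,  0.    ]))]
blue_cover [(0.57, array([ 0.4681, -0.3064,  0.    ]))]
belt_box [(0.59, array([0.5419, 0.0777, 0.    ]))]
lip_edge [(0.86, array([0.509 , 0.0851, 0.042 ]))]
red [276  28  13  14 132] ((906.7742919921875, -32.78729248046875), (30.13022232055664, 35.80539321899414), 89.2470703125)
red [230  80  10  10  83] ((775.3751220703125, 85.11540985107422), (22.41921043395996, 23.581754684448242), 88.64147186279297)
red [212 192  46  16 576] ((488.5212707519531, 82.36632537841797), (32.350242614746094, 104.17333221435547), 2.7192373275756836)
red [329 248  17  25 283] ((343.8490295410156, -150.98866271972656), (53.06630325317383, 27.304964065551758), 16.595659255981445)
red [ 51 310  18  11 157] ((238.9804229736328, 466.52435302734375), (39.91316604614258, 20.68366241455078), 79.52336120605469)
red [ 430  321   74   44 1906] ((155.618484
[... 358 characters left out ...]
ype=int32))
yellow_cover [(0.9, array([ 0.3972, -0.0343,  0.    ])), (0.72, array([ 0.5261, -0.1559,  0.    ]))]
blue_cover [(0.86, array([ 0.47  , -0.3123,  0.    ]))]
belt_box [(0.81, array([0.5428, 0.0863, 0.    ])), (0.17, array([ 0.4739, -0.3101,  0.    ]))]
lip_edge [(0.85, array([0.5138, 0.0825, 0.042 ]))]
red [255 159  36  17 259] ((487.68499755859375, 79.10474395751953), (34.21635437011719, 102.19817352294922), 2.9188923835754395)
red [341 167  10  10  82] ((589.0746459960938, -58.78925704956055), (46.782772064208984, 20.49982261657715), 41.03522872924805)
red [285 238  27  22 365] ((304.4432067871094, -195.91043090820312), (61.89023971557617, 32.30539321899414), 17.298397064208984)
```

```bash
python3 - <<'E'
import cv2
i=cv2.imread('pics/scene0.png')[120:240,220:420]
cv2.imwrite('pics/scene0z.png',cv2.resize(i,(800,480),interpolation=cv2.INTER_CUBIC))
i=cv2.imread('pics/top0.png')[125:225,195:275]
cv2.imwrite('pics/top0b.png',cv2.resize(i,(480,600),interpolation=cv2.INTER_CUBIC))
E
```

```text
(no output)
```

View pics/scene0z.png

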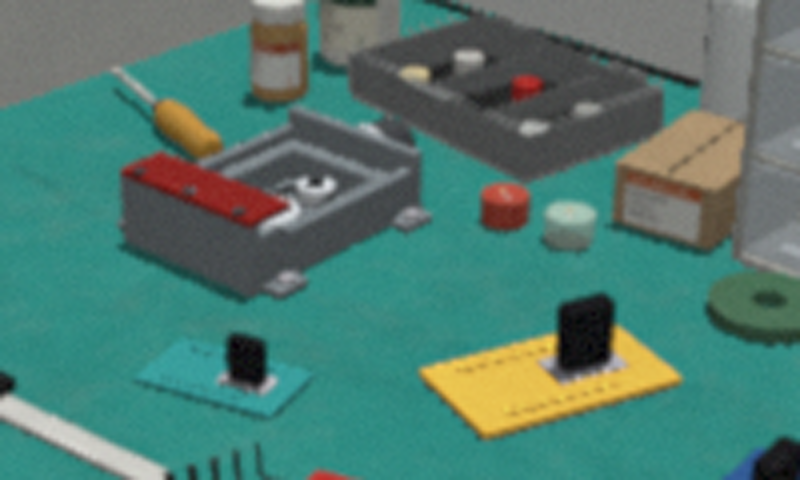

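View pics/top0b.png

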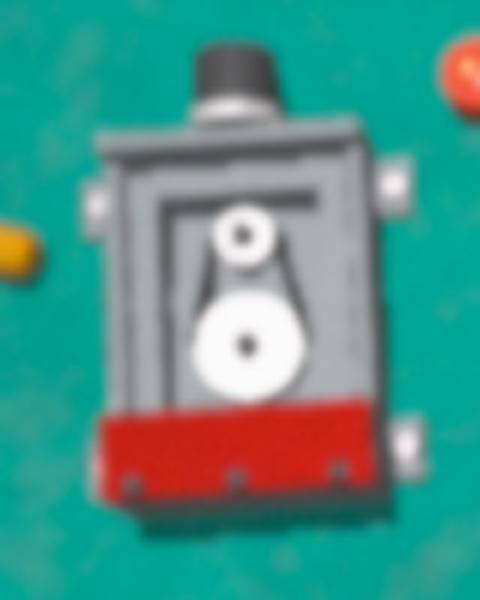

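```bash
cat >> h.py <<'E'
def goto(s,pos,rot):
    """delta in tool frame cm and deg from pose of state s"""
    R0=R.from_quat(s['tcp_rot']);d=R0.inv().apply(np.asarray(pos)-s['eef_pos'])*100
    w=np.degrees((R0.inv()*rot).as_rotvec());return d.round(2),w.round(1)
def down(yaw,tilt=0):
    """tool x at yaw (deg) pointing down; tilt: tool top leans back (-x), deg = cover +x end raised"""
    return R.from_euler('z',yaw,degrees=True)*R.from_euler('y',-tilt,degrees=True)*R.from_euler('x',180,degrees=True)
E
python3 - <<'E'
from plant import *;from h import *
from scipy.optimize import least_squares
print('tip',tip_extent)
T=read_camera('top');S=read_camera('scene')
P=np.array([[-75,53,47],[-75,-53,47],[-41,53,47],[-41,-53,47],[75,53,40],[75,-53,40]])/1000
uT=np.array([[211.2,208],[258,205.8],[212,194.7],[257.2,192],[211.2,147.8],[255.3,145.3]])
uS=np.array([[250.5,163.75],[281.25,176.25],[258,158.25],[292,170.75],[293,147.5],[324.5,158.75]])
def W(p,P=P): return P@R.from_euler('z',p[2]).as_matrix().T+[p[0],p[1],0]
for nm,cs in(('T',[(T,uT)]),('S',[(S,uS)]),('TS',[(T,uT),(S,uS)])):
    r=least_squares(lambda p:np.concatenate([(proj(c,W(p))-u).ravel() for c,u in cs]),[.546,.084,.05],x_scale=[.01,.01,.05],loss='soft_l1')
    print(nm,r.x[:2],np.degrees(r.x[2]));print(r.fun.reshape(-1,2).round(1).tolist())
s=get_state();print(goto(s,[.540,-.1565,.20],down(-19)),s['qpos'].round(2))
print('cabinet',onplane(T,[[330,118],[375,118],[430,122]],0.0))
E
```

```text
tip 0.017
T [0.54533309 0.08439586] 2.3129897000159625
[[0.7, 1.0], [-0.4, 0.2], [-0.4, -0.1], [-0.2, -0.3], [0.2, -0.1], [0.2, -0.4]]
S [0.54184555 0.0807624 ] 3.0618144960671367
[[-2.3, -0.8], [0.1, 0.5], [1.0, 0.2], [-0.0, 0.9], [-0.3, -0.8], [0.5, -0.4]]
TS [0.54490487 0.08392258] 2.612298994699582
[[1.0, 1.3], [-0.0, 0.3], [-0.1, 0.2], [0.1, -0.3], [0.2, 0.1], [0.3, -0.3], [-2.2, -1.7], [-0.2, -0.4], [1.1, -0.7], [-0.2, 0.0], [-0.0, -1.5], [0.5, -1.0]]
(array([ 41.41, -29.47,   4.83]), array([-0. ,  0. , 45.4])) [-1.26  0.29  1.58  0.    1.28 -0.15]
cabinet [[ 0.70222911 -0.14894041  0.        ]
 [ 0.69946549 -0.26377573  0.        ]
 [ 0.68537746 -0.4034434   0.        ]]
```

```bash
python3 -m crank '[[-1,4.6,-3.27,0,0,0,0],[-1,4.6,-3.27,0,0,0,0],[-1,4.6,-3.27,0,0,0,0],[-1,4.6,-3.27,0,0,0,0],[-1,4.6,-3.27,0,0,0,0]]' 60; python3 -m crank '[[-1,4.6,-3.27,0,0,0,0],[-1,4.6,-3.27,0,0,0,0],[-1,4.6,-3.27,0,0,0,0],[-1,4.6,-3.27,0,0,0,0],[0,0,0,0,0,0,8]]'; python3 -m crank '[[0,0,0,2,0,0,8],[0,0,0,2,0,0,8],[0,0,0,0,0,0,8],[0,0,0,0,0,0,8],[0,0,0,0,0,0,5.4]]'
python3 - <<'E'
from plant import *;from h import *
s=get_state();print(s['time'],s['eef_pos'],s['opening'],s['qpos'].round(2));print(goto(s,[.540,-.1565,.20],down(-19)))
c=read_camera('wrist');cv2.imwrite('pics/w1.png',c['color'][:,:,::-1])
print(c['vfov'],c['cx'],c['cy'])
for t in('yellow_cover',):print([(d['p'],d['location']) for d in place_of(t,'wrist')])
yaw=np.radians(-19);Rz=R.from_euler('z',yaw).as_matrix()
P=np.array([[-60,-35,5],[-60,35,5],[60,35,5],[60,-35,5],[5,-7,43],[5,7,43],[35,7,43],[35,-7,43]])/1000
print(proj(c,P@Rz.T+[.521,-.15,0],True).round(1).tolist())
E
```

```text
time: 2.0
eef_pos: [0.4189, -0.3825, 0.2486]
tcp_rot: [0.974, 0.228, 0.0, 0.0]
contact_force: [0.5, 0.3, 0.1]
opening: 1.003
time: 2.5
eef_pos: [0.5147, -0.2028, 0.2486]
tcp_rot: [0.987, 0.162, 0.001, -0.001]
contact_force: [-1.3, -0.5, 0.1]
opening: 0.859
time: 3.0
eef_pos: [0.5127, -0.2079, 0.2082]
tcp_rot: [0.986, -0.167, -0.0, -0.0]
contact_force: [-0.3, 0.3, -0.0]
opening: 0.5
3.0 [ 0.5127196  -0.20786887  0.2081867 ] 0.49981856125503904 [-0.57  0.06  1.92 -0.    1.17  1.34]
(array([ 0.88, -5.75,  0.82]), array([-0. ,  0. , -0.3]))
65.70646984690485 321.4812302799087 198.15306818096033
[(0.61, [220.3, 293.1]), (0.56, [269.0, 183.3])]
[[302.6, 236.0], [243.8, 235.5], [236.3, 132.8], [300.3, 130.9], [270.4, 190.5], [256.6, 190.6], [254.9, 160.6], [269.1, 160.3]]
```

View pics/w1.png

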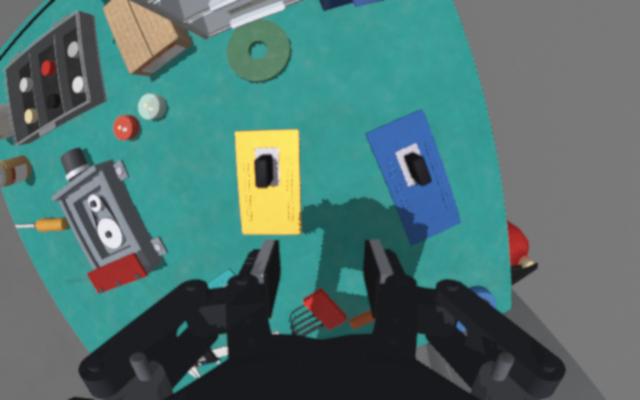

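```bash
python3 -m crank '[[0,0.3,-2,0,0,0,0],[0,0.3,-2,2,0,0,0],[0,0.3,-1.75,2,0,0,0],[0,0,0,2,0,0,0],[0,0,0,0,0,0,0]]' 
python3 - <<'E'
from plant import *;from h import *
from scipy.optimize import least_squares
s=get_state();print(s['time'],s['eef_pos'],s['qpos'].round(2));print(goto(s,[.540,-.1565,.10],down(-19)))
c=read_camera('wrist');cv2.imwrite('pics/w2.png',c['color'][:,:,::-1])
P=np.array([[-60,-35,5],[-60,35,5],[60,35,5],[60,-35,5],[5,-7,43],[5,7,43],[35,7,43],[35,-7,43]])/1000
print(proj(c,P@R.from_euler('z',-19,degrees=True).as_matrix().T+[.521,-.15,0],True).round(1).tolist())
E
```

```text
time: 3.6
eef_pos: [0.5382, -0.1551, 0.1452]
tcp_rot: [0.987, -0.164, -0.003, -0.001]
contact_force: [-1.6, -0.4, -0.6]
opening: 0.504
3.6 [ 0.53818781 -0.1550919   0.14515146] [-0.46  0.15  1.94 -0.    1.06  1.44]
(array([0.25, 0.08, 4.51]), array([-0. ,  0.4,  0.2]))
[[358.0, 266.7], [286.8, 266.5], [282.4, 143.0], [363.4, 143.3], [331.7, 218.7], [313.8, 218.7], [313.7, 181.5], [332.2, 181.6]]
```

View pics/w2.png

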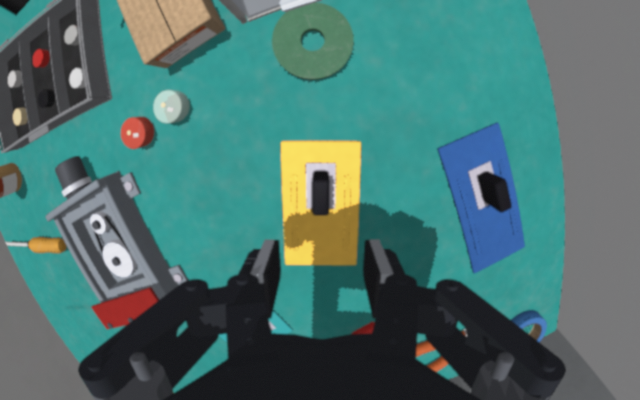

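```bash
python3 -m crank '[[0,0.3,0,3.0,0,0,0],[0,0,0,3.0,0,0,0],[0,0,0,3.0,0,0,0],[0,0,0,2.0,0,0,0],[0,0,0,0.5,0,0,0]]' ; python3 -m crank '[[0,0,0,0,0,0,0],[0,0,0,0,0,0,0]]'
python3 - <<'E'
from plant import *;from h import *
s=get_state();print(s['time'],s['eef_pos'],s['qpos'].round(2));print(goto(s,[.541,-.1553,.028],down(-19)))
c=read_camera('wrist');cv2.imwrite('pics/w3.png',c['color'][:,:,::-1])
P=np.array([[-60,-35,5],[-60,35,5],[60,35,5],[60,-35,5],[5,-7,43],[5,7,43],[35,7,43],[35,-7,43]])/1000
print(proj(c,P@R.from_euler('z',-19,degrees=True).as_matrix().T+[.522,-.149,0],True).round(1).tolist())
E
```

```text
time: 4.15
eef_pos: [0.5419, -0.1576, 0.0321]
tcp_rot: [0.986, -0.165, -0.001, -0.0]
contact_force: [-0.4, 0.7, -0.8]
opening: 0.502
time: 4.35
eef_pos: [0.5442, -0.1583, 0.0353]
tcp_rot: [0.986, -0.165, 0.002, 0.0]
contact_force: [0.5, -0.6, 0.8]
opening: 0.498
4.35 [ 0.54419732 -0.15834067  0.03532176] [-0.46  0.32  1.97  0.    0.85  1.44]
(array([-0.4 , -0.18,  0.73]), array([ 0. , -0.2,  0. ]))
[[370.0, 351.3], [268.6, 351.0], [252.2, 180.0], [385.2, 179.9], [333.1, 312.4], [303.4, 312.3], [301.6, 256.7], [334.3, 256.7]]
```

View pics/w3.png

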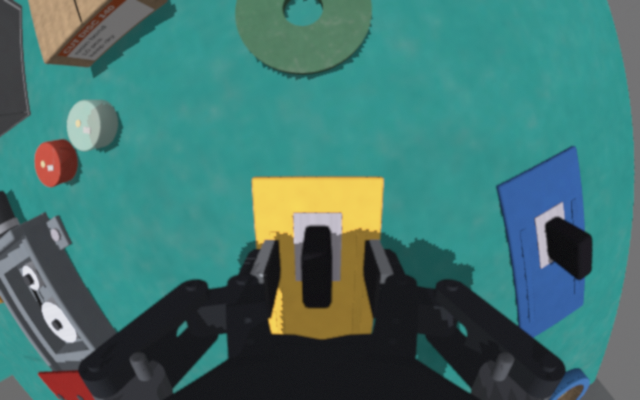

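```bash
python3 -m crank '[[0,-0.3,-0.1,0.6,0,0,0],[0,0,0,0,0,0,0],[1,0,0,0,0,0,0],[1,0,0,0,0,0,0],[1,0,0,0,0,0,0]]' 70; python3 -m crank '[[1,0,0,0,0,0,0],[1,0,0,0,0,0,0],[1,0,0,0,0,0,0]]'
python3 - <<'E'
from plant import *;from h import *
s=get_state();print(s['time'],s['eef_pos'],goto(s,[.541,-.1553,.028],down(-19)))
E
```

```text
time: 4.9
eef_pos: [0.5406, -0.1557, 0.0277]
tcp_rot: [0.986, -0.165, 0.0, 0.0]
contact_force: [0.3, -0.1, 1.0]
opening: 0.157
time: 5.2
eef_pos: [0.5406, -0.1557, 0.0277]
tcp_rot: [0.986, -0.165, 0.0, 0.0]
contact_force: [0.4, 0.7, 2.6]
opening: 0.153
5.2 [ 0.54064725 -0.15569847  0.02769894] (array([ 0.02, -0.05, -0.03]), array([ 0., -0.,  0.]))
```

```bash
cat >> h.py <<'E'
BX=np.array([.545,.0838,0]);BY=2.5
def tcp_for(e,tilt,y=0,g=(80,27.7)):
    t=np.radians(tilt);p=np.array([e[0]+g[0]*np.cos(t)-g[1]*np.sin(t),y,e[1]+g[0]*np.sin(t)+g[1]*np.cos(t)])/1000
    return BX+R.from_euler('z',BY,degrees=True).apply(p), down(BY,tilt)
E
python3 -m crank '[[1,0,0,-2,0,0,0],[1,0,0,-4,0,0,0],[1,0,0,-4,0,0,0],[1,0,0,-1,0,0,0],[1,0,0,0,0,0,0]]'
python3 - <<'E'
from plant import *;from h import *
s=get_state();print(s['time'],s['eef_pos'],s['opening'])
print(goto(s,*tcp_for((-34,70),0)),goto(s,*tcp_for((-34,70),18)),tcp_for((-34,70),18)[0])
c=read_camera('wrist');cv2.imwrite('pics/w4.png',c['color'][:,:,::-1])
E
```

```text
time: 5.7
eef_pos: [0.5411, -0.156, 0.1386]
tcp_rot: [0.986, -0.165, 0.002, 0.001]
contact_force: [0.0, -0.3, -3.5]
opening: 0.157
5.7 [ 0.54107853 -0.15596178  0.13862027] 0.15727532727117496
(array([ -3.17, -24.49,   4.07]), array([  0.1,  -0.2, -21.5])) (array([ -4.32, -24.03,   1.73]), array([  3.4,  17.6, -21.3])) [0.57849284 0.08526233 0.12106563]
```

View pics/w4.png

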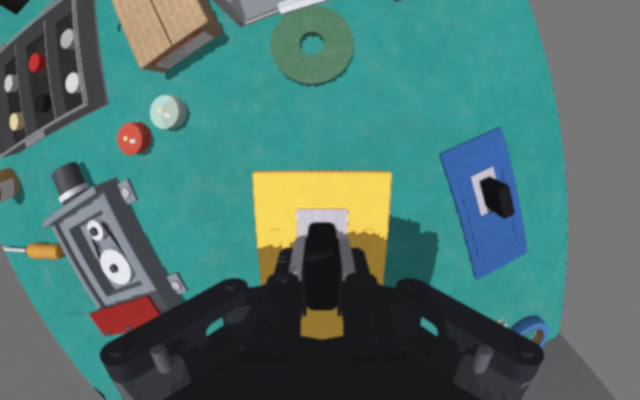

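```bash
python3 -m crank '[[1,-0.2,-1.5,0,0,0,0],[1,-0.4,-3,0,0,0,0],[1,-0.4,-3,0,0,0,0],[1,-0.4,-3,0,0,0,0],[1,-0.4,-3,0,0,0,0]]'; python3 -m crank '[[1,-0.5,-3,0,0,0,0],[1,-0.5,-3,0,0,0,0],[1,-0.5,-3,0,0,0,0],[1,-0.2,-1.4,0,0,0,0],[1,0,0,0,0,0,-7]]'; python3 -m crank '[[1,0,0,0,0,0,-7],[1,0,0,0,0,0,-7.3],[1,0,0,0,0,6,0],[1,0,0,0,0,6,0],[1,0,0,0,0,6,0]]'; python3 -m crank '[[1,0,0,0,0,0,0],[1,0,0,0,0,0,0]]'
python3 - <<'E'
from plant import *;from h import *
s=get_state();print(s['time'],s['eef_pos'],s['opening'],s['qpos'].round(2))
print(goto(s,*tcp_for((-34,70),18)))
for n in('wrist','top','scene'):
  c=read_camera(n);cv2.imwrite(f'pics/{n}5.png',c['color'][:,:,::-1])
i=cv2.imread('pics/top5.png')[110:240,180:310];j=cv2.imread('pics/scene5.png')[90:220,220:350]
cv2.imwrite('pics/c5.png',cv2.resize(np.hstack([i,j]),(800,400),interpolation=cv2.INTER_CUBIC))
E
```

```text
time: 6.25
eef_pos: [0.5656, -0.0196, 0.1342]
tcp_rot: [0.986, -0.165, -0.003, -0.0]
contact_force: [-0.7, -0.7, -2.4]
opening: 0.151
time: 6.75
eef_pos: [0.5836, 0.0844, 0.1348]
tcp_rot: [0.995, -0.102, -0.002, -0.0]
contact_force: [-0.2, -1.2, -2.0]
opening: 0.154
time: 7.25
eef_pos: [0.5838, 0.082, 0.1352]
tcp_rot: [0.987, 0.02, 0.156, -0.003]
contact_force: [0.2, 0.6, -1.8]
opening: 0.152
time: 7.45
eef_pos: [0.5839, 0.0819, 0.1359]
tcp_rot: [0.988, 0.02, 0.154, -0.003]
contact_force: [0.6, -0.1, -2.4]
opening: 0.153
7.45 [0.58385113 0.08192778 0.13585723] 0.15265257160255216 [-0.04  0.08  2.05  0.04  0.7   1.46]
(array([-0.95, -0.35,  1.25]), array([ 0. ,  0.3, -0.2]))
```

View pics/wrist5.png

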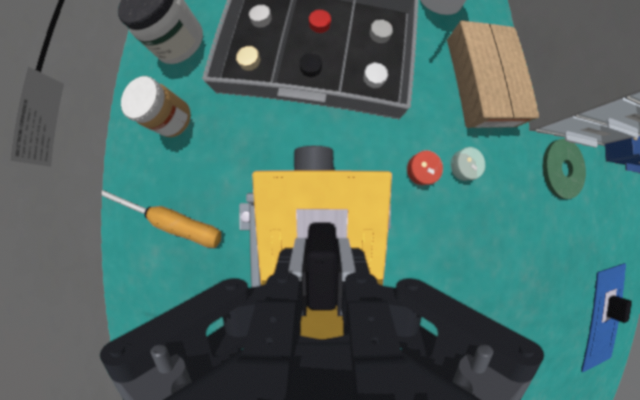

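View pics/c5.png

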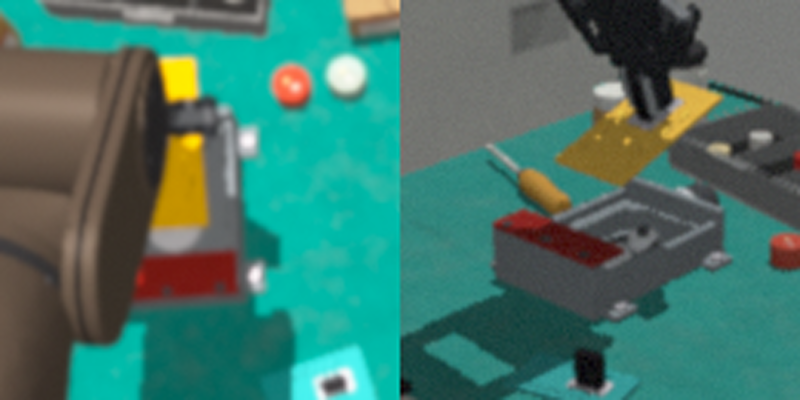

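```bash
python3 - <<'E'
from plant import *;from h import *
s=get_state();print(s['eef_pos'])
st=dict(s)
for e,t in(((-33,50),18),((-33,26),18),((-60,24),18),((-60,23),0)):
    p,r=tcp_for(e,t);print(e,t,p.round(4),goto(st,p,r));st={'eef_pos':p,'tcp_rot':r.as_quat()}
E
python3 -m crank '[[1,-0.2,-0.17,1,0,0,0],[1,-0.5,-0.18,1,0,0,0],[1,-0.5,0,1,0,0,0],[1,-0.2,0,0.3,0,0,0],[1,0,0,0,0,0,0]]'
python3 - <<'E'
from plant import *;from h import *
s=get_state();print(s['eef_pos'],goto(s,*tcp_for((-33,26),18)))
for n in('wrist','top','scene'):
  c=read_camera(n);cv2.imwrite(f'pics/{n}6.png',c['color'][:,:,::-1])
i=cv2.imread('pics/top6.png')[110:240,180:310];j=cv2.imread('pics/scene6.png')[90:220,220:350]
cv2.imwrite('pics/c6.png',cv2.resize(np.hstack([i,j]),(800,400),interpolation=cv2.INTER_CUBIC))
E
```

```text
[0.58584391 0.08177135 0.13753831]
(-33, 50) 18 [0.5795 0.0853 0.1011] (array([-1.72, -0.38,  3.28]), array([ 0.1,  0. , -0.2]))
(-33, 26) 18 [0.5795 0.0853 0.0771] (array([-0.74, -0.  ,  2.28]), array([0., 0., 0.]))
(-60, 24) 18 [0.5525 0.0841 0.0751] (array([-2.63,  0.  , -0.64]), array([0., 0., 0.]))
(-60, 23) 0 [0.565  0.0847 0.0507] (array([ 0.43, -0.  ,  2.7 ]), array([  0., -18.,  -0.]))
time: 8.1
eef_pos: [0.5806, 0.0853, 0.0998]
tcp_rot: [0.988, 0.02, 0.155, -0.003]
contact_force: [-0.0, -0.1, -2.8]
opening: 0.153
[0.58056085 0.08525889 0.09980433] (array([-0.8 , -0.01,  2.13]), array([ 0. ,  0.2, -0.2]))
```

View pics/c6.png

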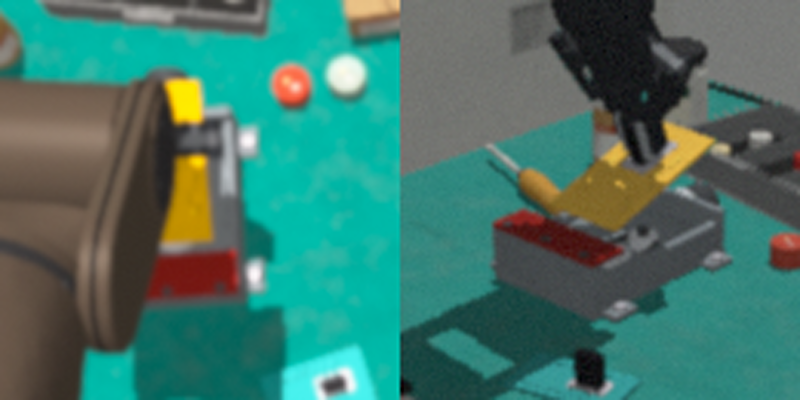

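```bash
python3 -m crank '[[1,-0.2,0,0.7,0,0,0],[1,-0.3,0,0.7,0,0,0],[1,-0.25,0,0.7,0,0,0],[1,0,0,0,0,0,0]]'
python3 - <<'E'
from plant import *;from h import *
s=get_state();print(s['eef_pos'],goto(s,*tcp_for((-60,24.5),18)))
for n in('top','scene'):
  c=read_camera(n);cv2.imwrite(f'pics/{n}7.png',c['color'][:,:,::-1])
i=cv2.imread('pics/top7.png')[110:240,180:310];j=cv2.imread('pics/scene7.png')[90:220,220:350]
cv2.imwrite('pics/c7.png',cv2.resize(np.hstack([i,j]),(800,400),interpolation=cv2.INTER_CUBIC))
E
```

```text
time: 8.65
eef_pos: [0.5797, 0.0852, 0.0773]
tcp_rot: [0.988, 0.02, 0.155, -0.003]
contact_force: [0.7, -0.4, -1.9]
opening: 0.148
[0.57969424 0.0851963  0.07725938] (array([-2.64, -0.  , -0.67]), array([ 0. ,  0.2, -0.2]))
```

View pics/c7.png

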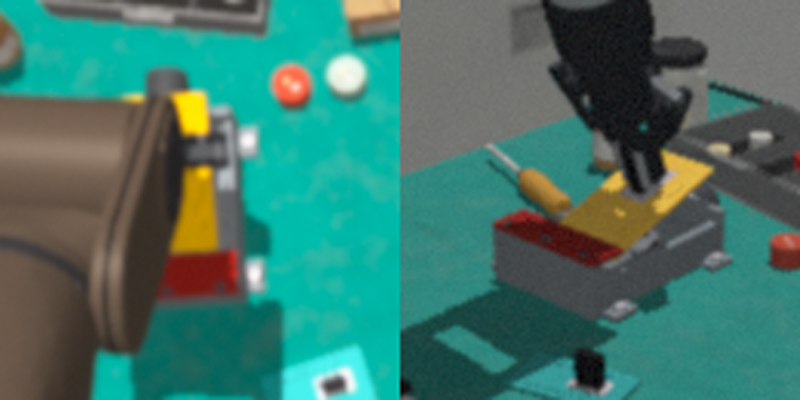

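```bash
python3 -m crank '[[1,-0.6,0,-0.15,0,0,0],[1,-0.7,0,-0.17,0,0,0],[1,-0.7,0,-0.18,0,0,0],[1,-0.6,0,-0.17,0,0,0],[1,0,0,0,0,0,0]]'
python3 - <<'E'
from plant import *;from h import *
s=get_state();print(s['eef_pos'],goto(s,*tcp_for((-60,24.5),18)),goto(s,*tcp_for((-60,24),9)))
for n in('top','scene'):
  c=read_camera(n);cv2.imwrite(f'pics/{n}8.png',c['color'][:,:,::-1])
i=cv2.imread('pics/top8.png')[110:240,180:310];j=cv2.imread('pics/scene8.png')[90:220,220:350]
cv2.imwrite('pics/c8.png',cv2.resize(np.hstack([i,j]),(800,400),interpolation=cv2.INTER_CUBIC))
E
```

```text
time: 9.25
eef_pos: [0.553, 0.0842, 0.0773]
tcp_rot: [0.988, 0.02, 0.156, -0.003]
contact_force: [1.3, 0.3, -1.9]
opening: 0.153
[0.55299705 0.08417716 0.07729934] (array([-0.1 ,  0.  ,  0.15]), array([ 0.1,  0.1, -0.2])) (array([0.22, 0.  , 1.48]), array([ 0. , -8.9, -0.2]))
```

View pics/c8.png

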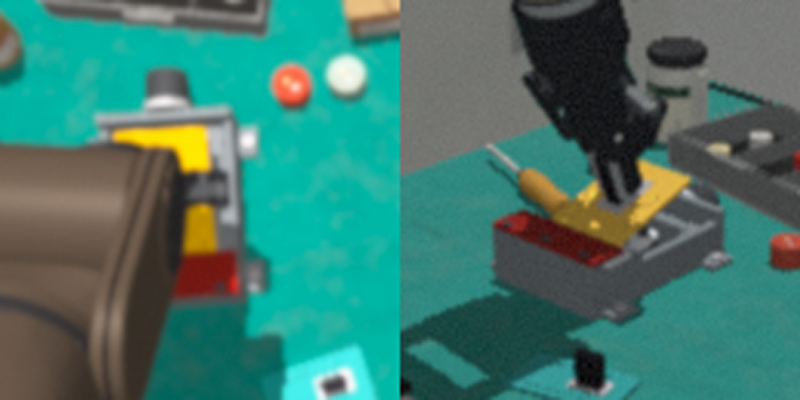

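```bash
python3 -m crank '[[1,0.1,0,0.5,0,-3,0],[1,0.14,0,0.5,0,-3,0],[1,0.14,0,0.42,0,-3,0],[1,0.14,0,0.42,0,-3,0],[1,0,0,0,0,0,0]]'
python3 - <<'E'
from plant import *;from h import *
s=get_state();print(s['eef_pos'],s['contact_force'],s['wrist_torque'],goto(s,*tcp_for((-60,22.5),0)))
for n in('top','scene','wrist'):
  c=read_camera(n);cv2.imwrite(f'pics/{n}9.png',c['color'][:,:,::-1])
i=cv2.imread('pics/top9.png')[110:240,180:310];j=cv2.imread('pics/scene9.png')[90:220,220:350]
cv2.imwrite('pics/c9.png',cv2.resize(np.hstack([i,j]),(800,400),interpolation=cv2.INTER_CUBIC))
E
```

```text
time: 9.85
eef_pos: [0.5655, 0.0843, 0.0612]
tcp_rot: [0.998, 0.02, 0.053, -0.001]
contact_force: [-0.3, 0.4, -2.5]
opening: 0.151
[0.56549558 0.08431483 0.06123353] [-0.29005293  0.4390076  -2.51557205] [-0.00668224  0.06923481 -0.01613286] (array([-0.17, -0.04,  1.09]), array([ 0. , -6.1, -0.2]))
```

View pics/c9.png

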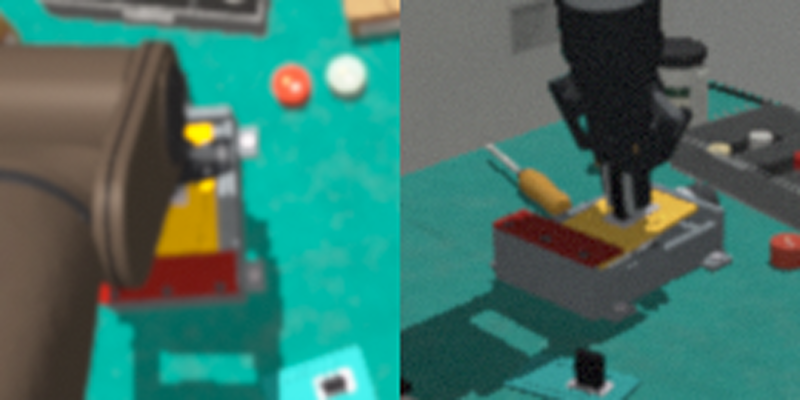

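View pics/wrist9.png

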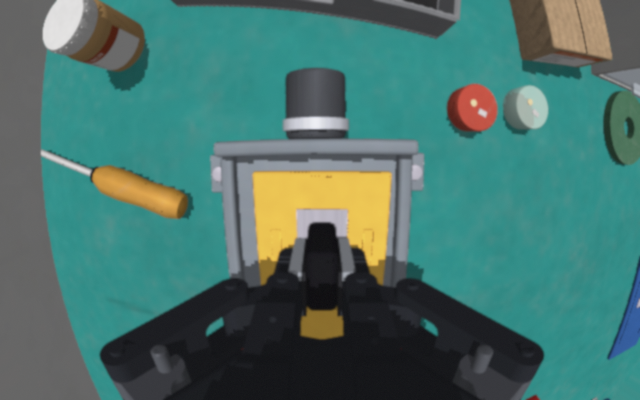

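```bash
python3 -m crank '[[1,-0.1,0,0.5,0,-3,0],[1,-0.05,0,0.5,0,-3,0],[1,0,0,0,0,0,0]]'
python3 - <<'E'
from plant import *;from h import *
s=get_state();print(s['eef_pos'],s['contact_force'],s['wrist_torque'],goto(s,*tcp_for((-60,22),0)))
c=read_camera('wrist');cv2.imwrite('pics/wrist10.png',c['color'][:,:,::-1])
E
```

```text
time: 10.3
eef_pos: [0.5633, 0.0844, 0.0507]
tcp_rot: [1.0, 0.02, 0.0, -0.0]
contact_force: [0.0, -0.7, -2.0]
opening: 0.156
[0.56327511 0.08440218 0.05066052] [ 0.04898019 -0.72694367 -2.02761366] [ 0.00067759 -0.08556202  0.00037168] (array([ 0.17, -0.02,  0.1 ]), array([-0. , -0. , -0.2]))
```

View pics/wrist10.png

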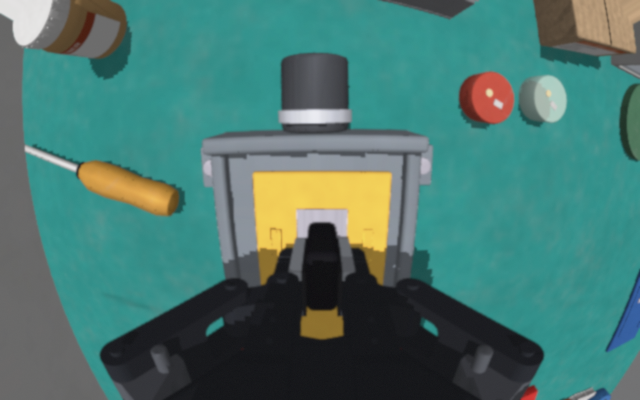

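```bash
python3 -m crank '[[1,0.1,0,0.1,0,0,0],[1,0,0,0,0,0,0]]';python3 -m crank '[[1,0,0,0.1,0,0,0],[1,0,0,0,0,0,0]]'
```

```text
time: 10.55
eef_pos: [0.5638, 0.0845, 0.05]
tcp_rot: [1.0, 0.02, 0.0, -0.0]
contact_force: [-0.6, 0.4, -3.1]
opening: 0.155
time: 10.75
eef_pos: [0.564, 0.0845, 0.0497]
tcp_rot: [1.0, 0.02, -0.0, 0.0]
contact_force: [-4.1, -0.6, 2.9]
opening: 0.149
```

```bash
python3 -m crank '[[0.3,0,0,0,0,0,0],[0.2,0,0,0,0,0,0],[0,0,0,0,0,0,0],[0,0,0,0,0,0,0]]'
python3 - <<'E'
from plant import *;from h import *
c=read_camera('wrist');cv2.imwrite('pics/wrist11.png',c['color'][:,:,::-1])
E
python3 -m crank '[[0,0,0,-1,0,0,0],[0,0,0,-2,0,0,0],[0,0,0,-4,0,0,0],[0,0,0,-4,0,0,0],[0,0,0,-4,0,0,0]]'; python3 -m crank '[[0,-1,3,-2,0,0,0],[0,-2,4.5,0,0,0,0],[0,-2,4.5,0,0,0,0],[0,-2,4.5,0,0,0,0],[0,-2,4.5,0,0,0,0]]'
python3 - <<'E'
from plant import *;from h import *
for n in('top','scene','wrist'):
  c=read_camera(n);cv2.imwrite(f'pics/{n}12.png',c['color'][:,:,::-1])
i=cv2.imread('pics/top12.png')[110:240,180:310];j=cv2.imread('pics/scene12.png')[90:220,220:350]
cv2.imwrite('pics/c12.png',cv2.resize(np.hstack([i,j]),(800,400),interpolation=cv2.INTER_CUBIC))
E
```

```text
time: 11.15
eef_pos: [0.5642, 0.0845, 0.0489]
tcp_rot: [1.0, 0.02, 0.0, 0.0]
contact_force: [0.4, 0.4, 0.9]
opening: 0.498
time: 11.7
eef_pos: [0.5639, 0.0845, 0.2011]
tcp_rot: [1.0, 0.02, 0.0, 0.0]
contact_force: [1.9, -0.4, 0.1]
opening: 0.496
time: 12.2
eef_pos: [0.4817, -0.1304, 0.22]
tcp_rot: [1.0, 0.02, 0.001, 0.0]
contact_force: [1.8, -0.3, 0.2]
opening: 0.505
```

View pics/wrist11.png

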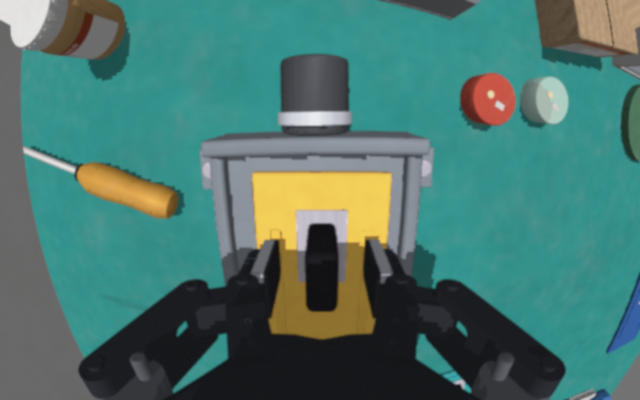

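View pics/c12.png

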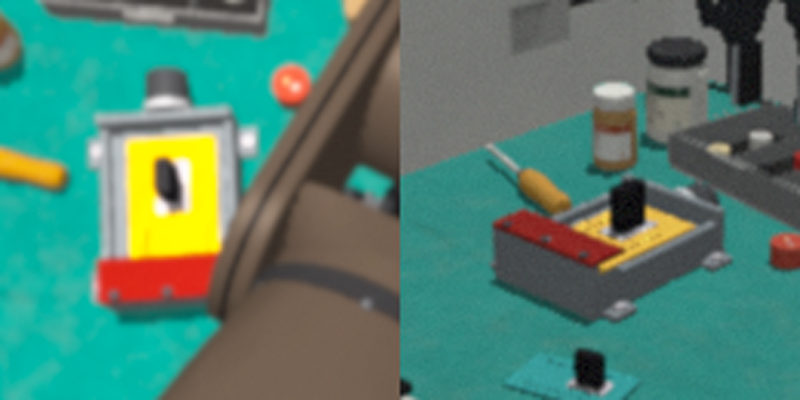

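View pics/wrist12.png

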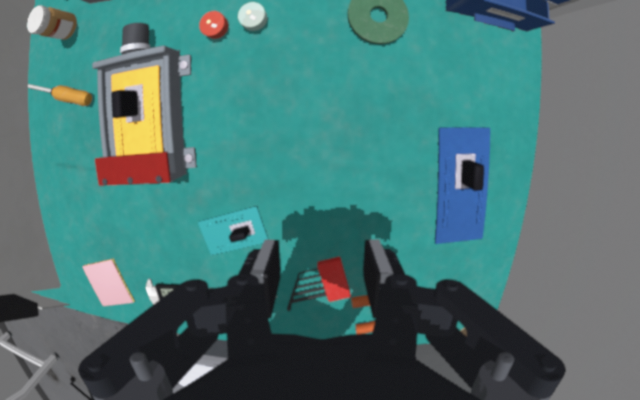

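```bash
python3 -m crank '[[0,-1,3,0,0,0,0],[0,0,0,0,0,0,0],[0,0,0,0,0,0,0]]'
python3 - <<'E'
from plant import *;from h import *
T=read_camera('top')
hsv=cv2.cvtColor(T['color'],cv2.COLOR_RGB2HSV);m=cv2.inRange(hsv,(20,120,120),(35,255,255));m[:,:212]=0;m[:,256:]=0;m[:145]=0;m[196:]=0
m=cv2.morphologyEx(m,cv2.MORPH_CLOSE,np.ones((9,9)))
cs,_=cv2.findContours(m,0,1);cn=max(cs,key=cv2.contourArea).reshape(-1,2)
w=onplane(T,cn,.027)-[.5453,.0844,0];b=R.from_euler('z',-2.5,degrees=True).apply(w)*1000
print('yellow in box frame x',b[:,0].min().round(1),b[:,0].max().round(1),'y',b[:,1].min().round(1),b[:,1].max().round(1))
print(cv2.minAreaRect(b[:,:2].astype(np.float32)))
print([(d['p'],onplane(T,d['location'],0)) for d in place_of('blue_cover','top')],get_state()['contact_force'])
E
```

```text
time: 12.65
eef_pos: [0.4741, -0.1587, 0.2192]
tcp_rot: [1.0, 0.02, 0.0, -0.0]
contact_force: [0.9, 0.7, 1.2]
opening: 0.503
yellow in box frame x -35.5 58.9 y -35.9 34.4
((11.694488525390625, -0.6935501098632812), (70.29440307617188, 94.3853988647461), 89.91793060302734)
[(0.62, array([[ 0.47206066, -0.30519889,  0.        ]]))] [-0.15297574  0.13367694  0.32772093]
```

```bash
python3 -c "
from plant import *
print(sign_off())"
```

```text
the job is handed in; nothing more can be done
None
```

The yellow cover is back in the belt box, and I handed the job in at about 12.7 s of the 38 s allowed. I gripped its block, tilted it 18°, slid the -x end under the red lip and turned it down flat. When it touched the ledge, the force was about 5 N. I then opened the jaws partway and backed the arm clear.

**Last checks, all from the top camera after release:**
- **Position:** the centre is about -1 mm along and -0.7 mm across from the pocket's middle, against limits of 10 and 13 mm.
- **Alignment:** it is in line with the box within about 1°.
- **Height and flatness:** I did not measure these directly after release. The tool height at contact matched the 22 mm ledge, the tool was upright, and the pictures show the cover lying flat.
- **Blue cover:** it is within about 4 mm of its first measured position, which is within the measurement error. I never touched it.
- **Robot:** the gripper was empty and clear of everything, with no real force on the tool.

**What disagreed:** the scene camera read up to about 4 mm away from the top camera on the starting positions. The wrist pictures matched the top camera for the cover, so I relied mainly on the top camera.

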